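# Lay a play panel on the sloped work rest

### The job

Lay the small plywood play panel that has the paddle-shaped grip (a straight neck with one fat round end) on the sloped timber work rest, ready for its screws to be tightened: face up, fat end of the grip uppermost, centred across the two bearers, flat on both and with its bottom edge fully down on the toe ledge. Set it down rather than dropping it, and leave the other panel, the screw tub, the screwdriver and the tape roll where they are.

Things in the scene. Friction and masses are not known exactly. Their poses are not given: they have to be found in the camera images.
- panel_neck (a point): Centre of the straight neck of the panel's rigid blue plastic grip, half-way up it: 28 mm above the panel's underside and 65 mm from its bottom edge. The neck runs along the panel's x, is 34 mm wide (y) with parallel sides, stands 32 mm proud of the front face, and is clear for 23 mm towards the fat end and 43 mm the other way. Axes: the panel's.
- panel_head (a point): Centre of the round fat end of the same grip, 54 mm across, at the neck's top end: 50 mm from the neck point along the panel's +x, at the same height. Axes: the panel's.
- panel: Loose plywood panel with the paddle-shaped grip, lying face up on the bench: 150 mm high (along its x, +x to its top edge), 170 mm wide (y), 12 mm thick (z, out of the front face), 0.2 to 0.35 kg. Origin: centre of the underside.
- rest_face: Sloped support of the fixed timber work rest: two bearers 24 mm wide, 165 mm long, 110 mm apart (centres), open between, rising at 30 deg towards the robot's side. Origin: on the plane of their tops, mid-way between them, at the foot of the toe ledge, 55 mm above the bench. x: up the slope, y: across, z: square out. The ledge, a 160 mm wide bar, has its upper face at x = 0 and stands 16 mm proud.
- panel2_center (a point): A second loose panel of the same size and material whose blue grip is cloud-shaped (three overlapping discs, 106 mm across, 32 mm proud, no fat end and neck). Point at the middle of the panel, 22 mm above its underside. To be left alone.
- screw_tub: Open grey plastic tub of screws, 110 x 80 x 45 mm, loose on the far side of the bench; origin at the centre of its underside. To be left alone.
- driver: Screwdriver about 190 mm long lying loose on the far side of the bench; origin at its middle. To be left alone.
- tape: Roll of tape, 100 mm across and 48 mm high, lying loose on the far side of the bench; origin at the centre of its underside. To be left alone.
Mind the look-alikes: they are no part of the job. There is more than one size of the part that bears rest_face; the job needs the larger.

How it is judged:
By the outcome, as a careful person would: the job done as asked, in the order asked, and still so for the second after the job is handed in, with the robot touching nothing.
It also fails if it takes over 46 s, if anything falls off the work surface, if the arm or the gripper's body presses on something with over 40 N, if the wrist force passes 120 N, or if a joint passes its speed limit or range.

### The arm

A 6-joint arm with a two-finger parallel gripper is mounted at the origin on the work surface. World frame = base frame: x ahead of the robot, y to its left, z up, the work surface at z = 0. Lengths are in m, angles in rad, forces in N, time in s.
With the tool pointing down it reaches from about 0.25 to 0.775 m from the base axis. Payload 4 kg.
Tool frame: the origin (TCP) lies between the finger pads; the fingertips stand 14 mm ahead of it and the grasp point (between the pads) lies 5 mm behind it; z points along the fingers, y is the line along which they close (so a half turn about z gives the same grasp; the last joint's range is limited). The gripper opens to 94 mm and grips with 3 to 60 N. Pads are 16 mm wide; open, the fingers measure 119 mm over their backs; the gripper's body (75 mm by 177 mm) begins 78 mm behind the grasp point.
Start: joints at [-1.336, 0.087, 1.371, -0, 1.684, -0.103], TCP at [0.182, -0.519, 0.22] pointing down, gripper open.
Joint ranges: [-3.1, 3.1], [-0.76, 2.03], [0.27, 2.55], [-1.08, 4.22], [0.17, 2.65], [-2.57, 2.57]. Speed limits (rad/s): [2.79, 2.79, 3.14, 3.14, 3.14, 3.14].

### API

Orientations are given as [roll, pitch, yaw] about the fixed x, y, z axes, in that order (R = Rz(yaw) Ry(pitch) Rx(roll)).
In Python, from bench import robot, snapshot gives the robot as it stands.
- The arm moves only by the tool carry_out, never from a script. Its argument "motion" is text: rows parted by semicolons, each of 4 numbers parted by spaces: the shift along the tool's x, y, z each as a share of 0.15 m, from -1 to 1, then the turn about the tool's z as a share of 180 degrees, from -1 to 1. A call has exactly 8 rows; each row is the pose to reach, as a shift and turn from the pose commanded when the call began, along the tool's axes at that moment, turning the shorter way round; what a row does not reach only later rows make up. A row lasts 1/10 s, in which the tool goes at most 50 mm and 8.59 degrees, less where a joint would pass 70% of its speed; a pose out of reach is approached as far as the arm can. A call with a number of a shift or a turn outside -1 to 1 is refused whole. A call with a gripper value outside its range is refused whole. "grip" is the opening, from -1 (shut) to 1 (fully open), set as the call begins (left out, the last holds). The fingers move at their own pace and stop on an object; the grip force is fixed at half the most. Time passes only in rows, so rows that repeat a pose let the fingers close, or fill a call up. It gives the time, the measured TCP pose, the force, the opening and the grip force at its end, in the units of the state.
- robot.get_obs(): the state, without advancing time (a new reading comes with each control period).
- snapshot(name): name is "side" or "top"; returns a dict with "image" (384x512x3 uint8, red, green, blue), "fx", "fy", "cx", "cy" (pixels), "pose" (4x4, takes a point from camera to world coordinates). Camera axes: x right, y up, looking along -z (the intrinsics and any distortion apply to the point x, -y, -z); pixel columns grow to the right and rows downward; lengths in m; the calibration is good to about 2 mm. A picture is of the moment at which its call begins. There is no depth.
- robot.close_job(): hands the job in; it is judged then, once.
The state is a dict: "time": time; "joint_positions": joint angles; "qvel": joint speeds; "joint_torque": joint torques, N m; "tool_pos": TCP position; "ee_rot": TCP orientation; "wrist_force": force on the tool from outside, world axes, zero at the start; "wrist_torque": the same for the moment, N m; "width": finger opening in m; "finger_force": force on a finger pad.
Only numpy, scipy, OpenCV 4.12 (cv2) and the standard library are available. Lean on these libraries where they do the work, as an engineer would, in place of code of your own. Each camera call takes 0.05 s, during which the arm holds its last target. There are 200 camera calls.

## Working session

There is one attempt and no reset: what is moved stays moved. The work goes in short steps, Python scripts to look and compute and a tool call to move; the robot and the scene stay as the last step left them, time stands still between calls to the robot, and variables do not carry over. Pictures are saved under pics/ and viewed, at most 10 in all, crops included, and the job is handed in when it is done.

Besides the shell and the picture viewer there is one more tool, called after "Request:" by a JSON object that holds its "fn" and its "kwargs", one argument or row to a line. carry_out: Moves the arm, as the interface text tells. Shift numbers are shares of 0.15 m and turn numbers shares of 180 degrees, none past 1 either way. Its arguments: {"type":"object","properties":{"motion":{"type":"string"},"grip":{"type":"number"}},"required":["motion"]}

```bash
mkdir -p pics; ls; python3 - <<'E'
from bench import robot, snapshot
import cv2, numpy as np
for n in("side","top"):
    s=snapshot(n); cv2.imwrite(f"pics/{n}0.png",cv2.resize(s["image"][:,:,::-1],(800,600),interpolation=cv2.INTER_CUBIC))
    print(n,{k:v for k,v in s.items() if k not in("image",)})
print(robot.get_obs())
E
```

```text
pics
side {'fx': 455.2161661112021, 'fy': 455.2161661112021, 'cx': 250.14955202332084, 'cy': 190.1691973142954, 'pose': array([[-0.97387912,  0.14961764, -0.17080407,  0.28782541],
       [-0.22679568, -0.6777038 ,  0.69948644,  0.99356012],
       [-0.01109906,  0.71995286,  0.69393421,  1.06366731],
       [ 0.        ,  0.        ,  0.        ,  1.        ]])}
top {'fx': 386.9894584321025, 'fy': 386.9894584321025, 'cx': 249.40056323231897, 'cy': 189.7781988001736, 'pose': array([[-0.01041707,  0.98626646, -0.16483312,  0.36891546],
       [-0.99993889, -0.01088463, -0.00193355, -0.01946527],
       [-0.00370114,  0.1648029 ,  0.98631958,  1.13817256],
       [ 0.        ,  0.        ,  0.        ,  1.        ]])}
{'time': 0.1, 'joint_positions': array([-1.33610145e+00,  8.78891841e-02,  1.37207181e+00, -2.43940891e-05,
        1.68358788e+00, -1.03082028e-01]), 'qvel': array([ 0.00086707, -0.00040594, -0.0039836 ,  0.00052017,  0.00124498,
       -0.00109326]), 'joint_torque': array([ 2.81809364e-03, -3.41251087e+01, -3.03301907e+01,  7.20515312e-02,
        3.04463657e-02, -1.04083858e-04]), 'tool_pos': array([ 0.18215586, -0.51847872,  0.21843265]), 'ee_rot': array([-3.13964433e+00, -1.77177698e-04,  3.37774010e-01]), 'wrist_force': array([-0.16232425, -0.80805173, -0.43810721]), 'wrist_torque': array([-0.01956154,  0.0072639 ,  0.00746741]), 'finger_force': 0.0, 'width': 0.09417753768744591}
```

View pics/top0.png

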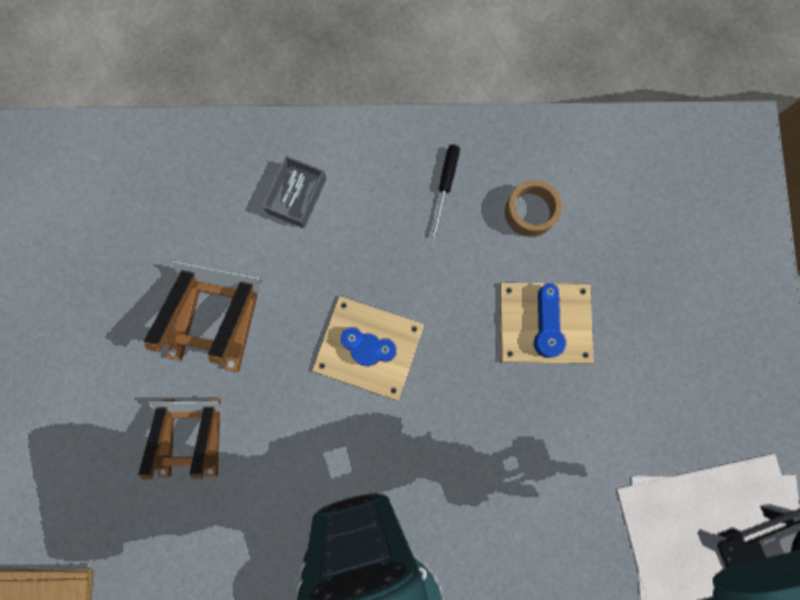

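View pics/side0.png

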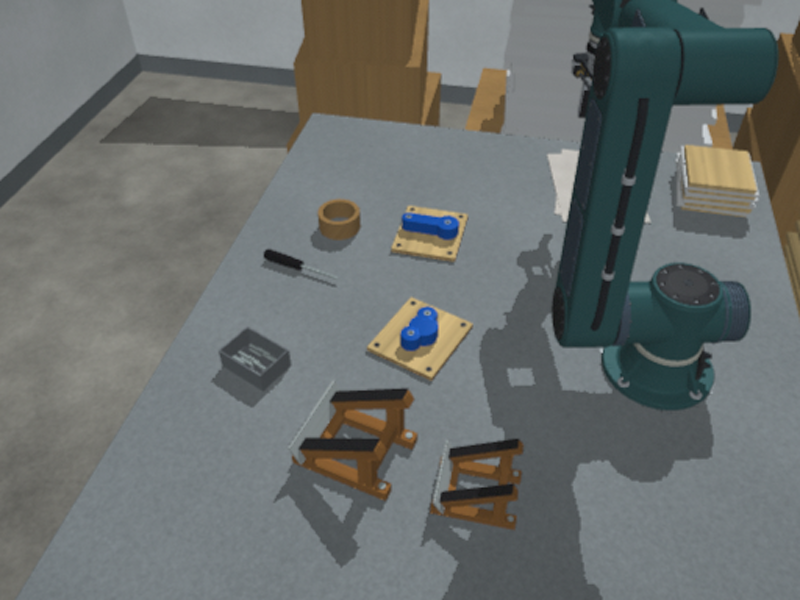

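The top view shows the target panel at about (547,323), with its fat end at (551,342) towards the robot. The larger rest is at about (205,315), with its ledge on the far side, and the smaller rest at (180,440) is the decoy. The side view agrees: larger rest at (350,435), paddle panel at (430,232).

```bash
cat > h.py <<'E'
import cv2, numpy as np
from bench import robot, snapshot
def cast(s,px,z):
    px=np.atleast_2d(np.array(px,float)); z=np.broadcast_to(z,len(px))
    d=np.c_[(px[:,0]-s["cx"])/s["fx"],-(px[:,1]-s["cy"])/s["fy"],-np.ones(len(px))]@s["pose"][:3,:3].T
    o=s["pose"][:3,3]; return o+d*((z-o[2])/d[:,2])[:,None]
def blobs(s,kind,amin=60):
    h=cv2.cvtColor(s["image"],cv2.COLOR_RGB2HSV).astype(int); H,S,V=h[...,0],h[...,1],h[...,2]
    m={"blue":(H>100)&(H<125)&(S>150)&(V>60),"wood":(H>12)&(H<28)&(S>60)&(V>140),"dark":(V<50)}[kind]
    c,_=cv2.findContours(m.astype(np.uint8),cv2.RETR_EXTERNAL,cv2.CHAIN_APPROX_NONE)
    return [k for k in c if cv2.contourArea(k)>amin]
E
python3 - <<'E'
from h import *
np.set_printoptions(precision=4,suppress=True)
for n in("top","side"):
    s=snapshot(n)
    for k in("blue","wood","dark"):
        for c in blobs(s,k):
            r=cv2.minAreaRect(c); b=cv2.boxPoints(r)
            if r[0][1]>330: continue
            print(n,k,np.round(r[0],1),np.round(r[1],1),round(r[2],1),"hull",len(c))
            if k=="wood": p=cast(s,b,.012); print(p[:,:2].tolist(), p.mean(0))
            if k=="blue":
                p=cast(s,c[:,0],.044).astype(np.float32)[:,:2]; print("box",cv2.boxPoints(cv2.minAreaRect(p)).tolist(),cv2.minAreaRect(p))
            if k=="dark":
                q=cv2.approxPolyDP(c,3,True)[:,0]; print(q.tolist(), "rect",np.round(b,1).tolist())
E
```

```text
top blue [234.2 223.2] [35.4 19.5] 19.2 hull 81Traceback (most recent call last):
  File "<stdin>", line 12, in <module>
cv2.error: OpenCV(4.12.0) /io/opencv/modules/imgproc/src/convhull.cpp:143: error: (-215:Assertion failed) total >= 0 && (depth == CV_32F || depth == CV_32S) in function 'convexHull'
```

```bash
python3 - <<'E'
from h import *
np.set_printoptions(precision=4,suppress=True)
for n in("top","side"):
    s=snapshot(n)
    for k in("blue","wood","dark"):
        for c in blobs(s,k):
            r=cv2.minAreaRect(c); b=cv2.boxPoints(r)
            if r[0][1]>330: continue
            print(n,k,np.round(r[0],1),np.round(r[1],1),round(r[2],1))
            if k=="wood": p=cast(s,b,.012); print(np.round(p[:,:2],4).tolist(), p.mean(0))
            if k=="blue":
                p=np.ascontiguousarray(cast(s,c[:,0],.044)[:,:2],np.float32); print("box",np.round(cv2.boxPoints(cv2.minAreaRect(p)),4).tolist(),cv2.minAreaRect(p))
            if k=="dark":
                q=cv2.approxPolyDP(c,3,True)[:,0]; print(q.tolist(), "rect",np.round(b,1).tolist())
s=snapshot("top")["image"][150:250,60:190,::-1]; t=snapshot("side")["image"][230:330,170:300,::-1]
cv2.imwrite("pics/crop.png",cv2.resize(np.vstack([s,t])[:, :],None,fx=3,fy=3,interpolation=cv2.INTER_CUBIC))
E
```

```text
top blue [234.2 223.2] [35.4 19.5] 19.2
box [[0.4138999879360199, -0.011300000362098217], [0.46549999713897705, -0.029899999499320984], [0.49959999322891235, 0.06469999998807907], [0.4480000138282776, 0.08330000191926956]] ((0.45675134658813477, 0.026733316481113434), (0.10056138783693314, 0.05488165467977524), 70.17831420898438)
top blue [351.5 204.5] [45. 19.] 90.0
box [[0.4404999911785126, -0.33079999685287476], [0.5699999928474426, -0.33730000257492065], [0.572700023651123, -0.28369998931884766], [0.4431999921798706, -0.27720001339912415]] ((0.5066145658493042, -0.30727556347846985), (0.05366427078843117, 0.1296941041946411), 87.14651489257812)
top wood [235.2 222.4] [58.2 51.2] 18.4
[[0.4188, 0.1285], [0.5608, 0.0822], [0.5044, -0.0797], [0.3647, -0.0305]] [0.4622 0.0252 0.012 ]
top wood [350.  206.5] [51. 58.] 90.0
[[0.5811, -0.2294], [0.5792, -0.4009], [0.4291, -0.391], [0.4309, -0.2233]] [ 0.5051 -0.3111  0.012 ]
top wood [342.8 130.9] [32.6 30.4] 26.6
[[0.7155, -0.2361], [0.8012, -0.2812], [0.7537, -0.3674], [0.6692, -0.3217]] [ 0.7349 -0.3016  0.012 ]
top dark [128.9 282. ]
[... 5256 characters left out ...]
 27], [381, 35], [380, 47], [367, 36], [372, 40], [367, 47], [373, 42], [379, 54], [371, 71], [375, 74], [374, 95], [368, 114], [371, 121], [367, 120], [366, 128], [370, 129], [373, 146], [365, 189], [362, 188], [363, 202], [390, 60], [389, 24]] rect [[361.5, 202.0], [367.6000061035156, 17.700000762939453], [391.70001220703125, 18.5], [385.70001220703125, 202.6999969482422]]
side dark [402.5   8. ] [16. 15.] 90.0
[[398, 0], [395, 16], [410, 15], [407, 9], [399, 7], [402, 0]] rect [[395.0, 0.0], [410.0, 0.0], [410.0, 16.0], [395.0, 16.0]]
side dark [385.5   9.5] [19. 13.] 90.0
[[380, 0], [379, 16], [382, 11], [387, 19], [392, 0]] rect [[379.0, 0.0], [392.0, 0.0], [392.0, 19.0], [379.0, 19.0]]
```

View pics/crop.png

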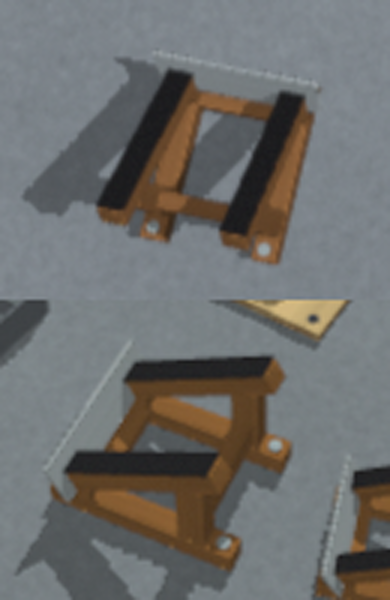

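The crop shows the larger rest's two black bearer tops and the clear toe ledge at their far end. Next I turn the bearer ends and panel edges into poses.

```bash
cat > fit.py <<'E'
from h import *
np.set_printoptions(precision=4,suppress=True)
def rest():
    for n,lo,hi in(("top",[[156.5,182],[118.5,175]],[[138,226],[97,218]]),("side",[[194,283.7],[213.5,253.5]],[[239.2,284.7],[256,252]])):
        s=snapshot(n); L=cast(s,np.array(lo)+.0,.055)[:,:2]; U=cast(s,np.array(hi)+.0,.1375)[:,:2]
        d=U.mean(0)-L.mean(0); print(n,"L",L.round(4).tolist(),"U",U.round(4).tolist(),"mid",L.mean(0),U.mean(0),"len",np.hypot(*d),"dir deg",np.degrees(np.arctan2(d[1],d[0])),"perp deg",np.degrees(np.arctan2(*(L[1]-L[0])[::-1])),"ends",U[0]-L[0],U[1]-L[1])
def panel():
    s=snapshot("top")
    c=[c for c in blobs(s,"wood",800) if 300<c[:,0,0].mean()<400][0]
    h=cv2.convexHull(c); P=cast(s,c[:,0],.012)[:,:2]; 
    r=cv2.minAreaRect(np.ascontiguousarray(P,np.float32)); print("rect",r)
    c0=np.array(r[0])
    for ax in(0,1):
        for sg in(1,-1):
            q=P-c0; m=(q[:,ax]*sg>.065)&(abs(q[:,1-ax])<.065)
            a=np.polyfit(P[m,1-ax],P[m,ax],1); print("edge",ax,sg,np.degrees(np.arctan(a[0])),np.polyval(a,c0[1-ax]))
rest(); panel()
E
python3 fit.py
```

```text
top L [[0.5753, 0.2472], [0.5969, 0.3565]] U [[0.4444, 0.2713], [0.4663, 0.3786]] mid [0.5861 0.3018] [0.4554 0.3249] len 0.132780095858258 dir deg 169.98231614066725 perp deg 78.83660561197897 ends [-0.1309  0.0242] [-0.1306  0.022 ]
side L [[0.6001, 0.3548], [0.5783, 0.2472]] U [[0.467, 0.3858], [0.4492, 0.2797]] mid [0.5892 0.301 ] [0.4581 0.3327] len 0.1348460916677291 dir deg 166.37602073836698 perp deg -101.45879821717155 ends [-0.133  0.031] [-0.1291  0.0325]
rect ((0.5053098201751709, -0.30976730585098267), (0.16746099293231964, 0.14838944375514984), 88.17471313476562)
edge 0 1 1.900480128335109 0.577619294922894
edge 0 -1 1.1102936254130045 0.43369640988931385
edge 1 1 -1.0940334697730418 -0.22692190776135462
edge 1 -1 -1.8523491799201033 -0.3917727844113488
```

Request:
{"fn": "carry_out", "kwargs": {
  "motion": "0.12 -0.07 0 0.03; 0.25 -0.15 0 0.06; 0.4 -0.24 0.05 0.09; 0.55 -0.33 0.1 0.116; 0.7 -0.42 0.15 0.116; 0.85 -0.51 0.2 0.116; 1 -0.59 0.2 0.116; 1 -0.59 0.2 0.116",
  "grip": 1
}}

```text
time: 1.3
tool_pos: [0.2959, -0.3838, 0.1895]
ee_rot: [-3.141, -0.001, -0.023]
wrist_force: [0.4, 1.0, -0.2]
width: 0.0941
finger_force: 0.0
```

```bash
cat > to.py <<'E'
import sys
from bench import robot
import numpy as np
def show(): 
    o=robot.get_obs(); print("t",o["time"],"pos",o["tool_pos"].round(4),"rpy",np.degrees(o["ee_rot"]).round(2),"w",round(o["width"],4),"F",o["wrist_force"].round(2),"T",o["wrist_torque"].round(2)); return o
def to(x,y,z,yaw=None):
    o=show(); r=o["ee_rot"]; c,s=np.cos(r[2]),np.sin(r[2]); d=np.array([x,y,z])-o["tool_pos"]
    print("share",(np.array([c*d[0]+s*d[1],s*d[0]-c*d[1],-d[2]])/.15).round(3), "turn",None if yaw is None else round((np.degrees(r[2])-yaw)/180,4))
if __name__=="__main__": to(*map(float,sys.argv[1:]))
E
python3 to.py .511 -.309 .1 -1.5
```

```text
t 1.3 pos [ 0.2959 -0.3838  0.1895] rpy [-1.7996e+02 -4.0000e-02 -1.3100e+00] w 0.0941 F [ 0.35  1.   -0.24] T [-0.02 -0.03  0.02]
share [ 1.422 -0.531  0.596] turn 0.001
```

Request:
{"fn": "carry_out", "kwargs": {
  "motion": "0.12 -0.07 0 0; 0.25 -0.15 0.05 0; 0.4 -0.23 0.1 0; 0.55 -0.3 0.15 0; 0.7 -0.38 0.2 0; 0.85 -0.45 0.25 0; 1 -0.53 0.3 0; 1 -0.53 0.3 0"
}}

```text
time: 2.1
tool_pos: [0.4477, -0.3094, 0.1431]
ee_rot: [-3.14, 0.001, -0.024]
wrist_force: [-0.5, -0.9, -0.1]
width: 0.0938
finger_force: 0.0
```

Request:
{"fn": "carry_out", "kwargs": {
  "motion": "0.08 0 0.05 0; 0.18 0 0.1 0; 0.28 0 0.18 0; 0.36 0 0.25 0; 0.4 0 0.3 0; 0.42 0 0.3 0; 0.42 0 0.3 0; 0.42 0 0.3 0"
}}

```text
time: 2.9
tool_pos: [0.5095, -0.3123, 0.1002]
ee_rot: [3.141, -0.001, -0.027]
wrist_force: [0.3, -0.4, 0.3]
width: 0.0938
finger_force: 0.0
```

```bash
python3 to.py .511 -.309 .030 -1.5; python3 - <<'E'
from h import *
a=snapshot("top")["image"][150:260,280:440,::-1];b=snapshot("side")["image"][80:190,200:360,::-1]
cv2.imwrite("pics/g.png",cv2.resize(np.hstack([a,b]),None,fx=2.5,fy=2.5,interpolation=cv2.INTER_CUBIC))
E
```

```text
t 2.9 pos [ 0.5095 -0.3123  0.1002] rpy [ 1.7995e+02 -4.0000e-02 -1.5400e+00] w 0.0938 F [ 0.29 -0.38  0.29] T [0.03 0.01 0.01]
share [ 0.01  -0.022  0.468] turn -0.0002
```

View pics/g.png

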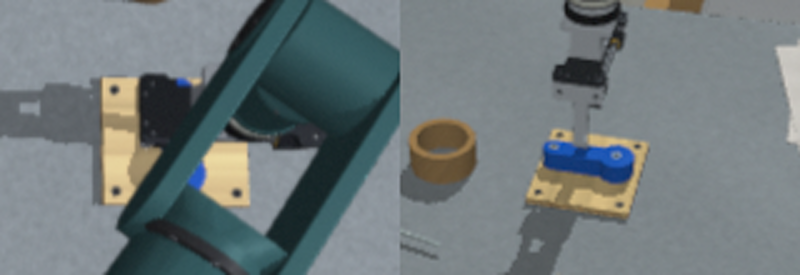

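The side crop shows the gripper above the neck, with the fingers straddling it and the fat end towards the robot. I'll go down and grip.

Request:
{"fn": "carry_out", "kwargs": {
  "motion": "0.01 -0.02 0.1 0; 0.01 -0.02 0.2 0; 0.01 -0.02 0.3 0; 0.01 -0.02 0.38 0; 0.01 -0.02 0.43 0; 0.01 -0.02 0.46 0; 0.01 -0.02 0.47 0; 0.01 -0.02 0.47 0"
}}

```text
time: 3.8
tool_pos: [0.5113, -0.3092, 0.0292]
ee_rot: [3.141, -0.0, -0.027]
wrist_force: [0.0, 0.4, 0.2]
width: 0.0941
finger_force: 0.0
```

Request:
{"fn": "carry_out", "kwargs": {
  "motion": "0 0 0 0; 0 0 0 0; 0 0 0 0; 0 0 0 0; 0 0 0 0; 0 0 0 0; 0 0 0 0; 0 0 0 0",
  "grip": -1
}}

```text
time: 4.6
tool_pos: [0.5111, -0.3091, 0.029]
ee_rot: [3.141, 0.0, -0.027]
wrist_force: [0.2, 0.4, -1.1]
width: 0.0338
finger_force: 30.1
```

Request:
{"fn": "carry_out", "kwargs": {
  "motion": "0 0 -0.05 0; 0 0 -0.12 0; 0 0 -0.22 0; 0 0 -0.35 0; 0 0 -0.5 0; 0 0 -0.65 0; 0 -0.1 -0.8 0; 0 -0.1 -0.8 0"
}}

```text
time: 5.4
tool_pos: [0.5138, -0.2943, 0.1549]
ee_rot: [3.137, -0.009, -0.025]
wrist_force: [0.0, -0.9, -1.3]
width: 0.0337
finger_force: 30.0
```

```bash
python3 to.py .511 -.309 .24 -11.2; python3 - <<'E'
from h import *
b=snapshot("side")["image"][60:190,180:380,::-1]
cv2.imwrite("pics/l.png",cv2.resize(b,None,fx=3,fy=3,interpolation=cv2.INTER_CUBIC))
E
```

```text
t 5.4 pos [ 0.5138 -0.2943  0.1549] rpy [179.72  -0.49  -1.44] w 0.0337 F [ 0.05 -0.88 -1.31] T [0.01 0.   0.03]
share [-0.016  0.098 -0.567] turn 0.0542
```

View pics/l.png

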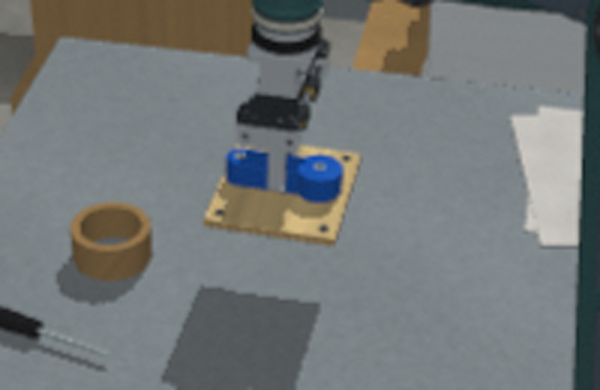

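The panel hangs level in the grip, neck at about (285,175). Carrying it over now.

Request:
{"fn": "carry_out", "kwargs": {
  "motion": "0 -0.05 -0.05 0.01; 0 -0.12 -0.12 0.02; 0 -0.25 -0.2 0.03; 0 -0.4 -0.3 0.04; 0 -0.55 -0.35 0.05; 0 -0.7 -0.4 0.054; 0 -0.85 -0.43 0.054; 0 -1 -0.43 0.054"
}}

```text
time: 6.25
tool_pos: [0.5153, -0.1437, 0.2129]
ee_rot: [3.141, 0.001, -0.197]
wrist_force: [0.8, -0.8, -3.7]
width: 0.0338
finger_force: 30.0
```

```bash
python3 to.py .541 .3114 .22 -11.2
```

```text
t 6.25 pos [ 0.5153 -0.1437  0.2129] rpy [ 1.7997e+02  3.0000e-02 -1.1270e+01] w 0.0338 F [ 0.77 -0.79 -3.7 ] T [ 0.07 -0.03  0.03]
share [-0.425 -3.009 -0.047] turn -0.0004
```

Request:
{"fn": "carry_out", "kwargs": {
  "motion": "-0.02 -0.1 -0.01 0; -0.04 -0.24 -0.02 0; -0.06 -0.38 -0.03 0; -0.08 -0.52 -0.04 0; -0.1 -0.66 -0.05 0; -0.12 -0.8 -0.05 0; -0.13 -0.93 -0.05 0; -0.14 -1 -0.05 0"
}}

```text
time: 7.05
tool_pos: [0.5239, 0.0082, 0.2199]
ee_rot: [3.141, 0.002, -0.195]
wrist_force: [1.0, -0.1, -2.1]
width: 0.0336
finger_force: 30.0
```

Request:
{"fn": "carry_out", "kwargs": {
  "motion": "-0.02 -0.1 0 0; -0.04 -0.24 0 0; -0.06 -0.38 0 0; -0.08 -0.52 0 0; -0.1 -0.66 0 0; -0.12 -0.8 0 0; -0.13 -0.93 0 0; -0.14 -1 0 0"
}}

```text
time: 7.85
tool_pos: [0.5327, 0.1596, 0.2205]
ee_rot: [3.141, 0.001, -0.195]
wrist_force: [-0.6, -1.0, -2.3]
width: 0.0338
finger_force: 30.0
```

Request:
{"fn": "carry_out", "kwargs": {
  "motion": "-0.02 -0.1 0 0; -0.04 -0.24 0 0; -0.06 -0.38 0 0; -0.08 -0.52 0 0; -0.1 -0.66 0 0; -0.12 -0.8 0 0; -0.13 -0.93 0 0; -0.14 -1 0 0"
}}

```text
time: 8.65
tool_pos: [0.5413, 0.311, 0.2205]
ee_rot: [3.141, 0.001, -0.196]
wrist_force: [0.2, -0.2, -2.5]
width: 0.0336
finger_force: 30.0
```

```bash
python3 to.py .541 .3114 .18 -11.2; python3 - <<'E'
from h import *
a=snapshot("top")["image"][140:250,60:220,::-1];b=snapshot("side")["image"][200:310,160:320,::-1]
cv2.imwrite("pics/h.png",cv2.resize(np.hstack([a,b]),None,fx=2.5,fy=2.5,interpolation=cv2.INTER_CUBIC))
E
```

```text
t 8.65 pos [0.5413 0.311  0.2205] rpy [ 1.7998e+02  3.0000e-02 -1.1210e+01] w 0.0336 F [ 0.22 -0.22 -2.5 ] T [0.02 0.03 0.01]
share [-0.003 -0.003  0.27 ] turn -0.0
```

View pics/h.png

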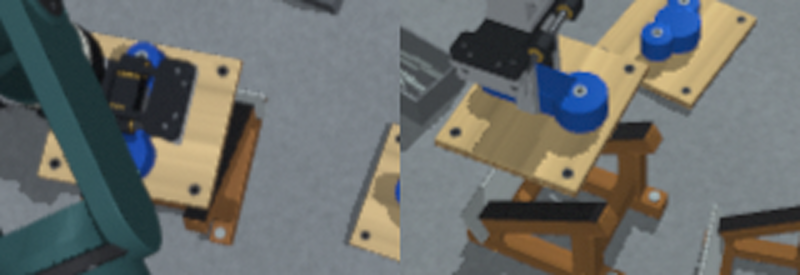

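The panel is level above the larger rest, fat end towards the robot and roughly in line. Lowering gently to make contact.

Request:
{"fn": "carry_out", "kwargs": {
  "motion": "0 0 0.05 0; 0 0 0.12 0; 0 0 0.19 0; 0 0 0.26 0; 0 0 0.31 0; 0 0 0.34 0; 0 0 0.35 0; 0 0 0.35 0"
}}

```text
time: 9.55
tool_pos: [0.5415, 0.3096, 0.1684]
ee_rot: [3.142, -0.0, -0.196]
wrist_force: [0.1, 0.5, -2.1]
width: 0.0339
finger_force: 30.0
```

Request:
{"fn": "carry_out", "kwargs": {
  "motion": "0 0 0.01 0; 0 0 0.02 0; 0 0 0.03 0; 0 0 0.04 0; 0 0 0.05 0; 0 0 0.06 0; 0 0 0.06 0; 0 0 0.06 0"
}}

```text
time: 10.35
tool_pos: [0.5415, 0.3096, 0.1596]
ee_rot: [-3.141, -0.0, -0.196]
wrist_force: [-0.4, 0.2, -1.4]
width: 0.0337
finger_force: 30.0
```

```bash
python3 to.py .541 .3114 .16 -11.2
```

```text
t 10.35 pos [0.5415 0.3096 0.1596] rpy [-1.7999e+02 -2.0000e-02 -1.1250e+01] w 0.0337 F [-0.36  0.19 -1.42] T [ 0.11 -0.03 -0.05]
share [-0.006 -0.011 -0.003] turn -0.0003
```

Request:
{"fn": "carry_out", "kwargs": {
  "motion": "0 0 0.01 0; 0 0 0.02 0; 0 0 0.03 0; 0 0 0.04 0; 0 0 0.05 0; 0 0 0.06 0; 0 0 0.07 0; 0 0 0.07 0"
}}

```text
time: 11.15
tool_pos: [0.5436, 0.3091, 0.1498]
ee_rot: [-3.141, -0.005, -0.197]
wrist_force: [5.2, -3.1, 4.0]
width: 0.0338
finger_force: 30.0
```

```bash
python3 to.py .541 .3114 .12 -11.2; python3 - <<'E'
from h import *
a=snapshot("top")["image"][140:250,60:220,::-1];b=snapshot("side")["image"][210:320,160:320,::-1]
cv2.imwrite("pics/i.png",cv2.resize(np.hstack([a,b]),None,fx=2.5,fy=2.5,interpolation=cv2.INTER_CUBIC))
E
```

```text
t 11.15 pos [0.5436 0.3091 0.1498] rpy [-179.94   -0.29  -11.3 ] w 0.0338 F [ 5.19 -3.09  3.97] T [-0.19 -0.77  0.  ]
share [-0.02  -0.012  0.199] turn -0.0006
```

View pics/i.png

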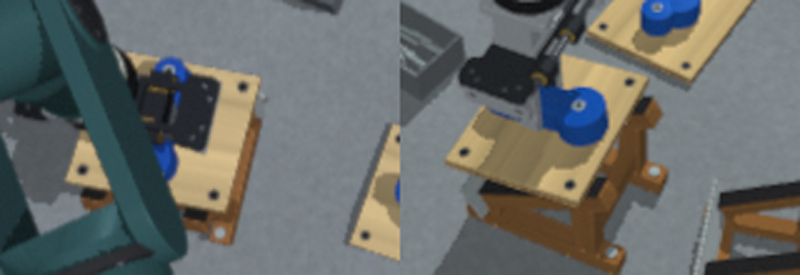

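The panel's top edge rests on both bearers (ends visible at about (90,195) and (195,213)), and it looks centred. I'll keep lowering so it pivots in the pads.

Request:
{"fn": "carry_out", "kwargs": {
  "motion": "0 -0.01 0.01 0; 0 -0.01 0.02 0; 0 -0.01 0.03 0; 0 -0.01 0.04 0; 0 -0.01 0.05 0; 0 -0.01 0.06 0; 0 -0.01 0.07 0; 0 -0.01 0.07 0"
}}

```text
time: 12.05
tool_pos: [0.5439, 0.3099, 0.1389]
ee_rot: [3.141, -0.005, -0.198]
wrist_force: [5.9, -4.4, 3.5]
width: 0.0337
finger_force: 30.2
```

```bash
python3 to.py .541 .3114 .12 -11.2
```

```text
t 12.05 pos [0.5439 0.3099 0.1389] rpy [179.98  -0.27 -11.33] w 0.0337 F [ 5.86 -4.4   3.48] T [-0.44 -0.7   0.  ]
share [-0.021 -0.006  0.126] turn -0.0007
```

Request:
{"fn": "carry_out", "kwargs": {
  "motion": "0 0 0.01 0; 0 0 0.02 0; 0 0 0.03 0; 0 0 0.04 0; 0 0 0.05 0; 0 0 0.06 0; 0 0 0.06 0; 0 0 0.06 0"
}}

```text
time: 12.85
tool_pos: [0.5429, 0.3102, 0.1299]
ee_rot: [3.141, -0.003, -0.197]
wrist_force: [3.4, -4.5, 3.4]
width: 0.0336
finger_force: 34.1
```

```bash
python3 to.py .541 .3114 .12 -11.2; python3 - <<'E'
from h import *
a=snapshot("top")["image"][140:250,60:220,::-1];b=snapshot("side")["image"][210:320,160:320,::-1]
cv2.imwrite("pics/j.png",cv2.resize(np.hstack([a,b]),None,fx=2.5,fy=2.5,interpolation=cv2.INTER_CUBIC))
E
```

```text
t 12.85 pos [0.5429 0.3102 0.1299] rpy [ 1.7996e+02 -1.5000e-01 -1.1310e+01] w 0.0336 F [ 3.39 -4.54  3.39] T [-0.27 -0.37  0.03]
share [-0.014 -0.005  0.066] turn -0.0006
```

View pics/j.png

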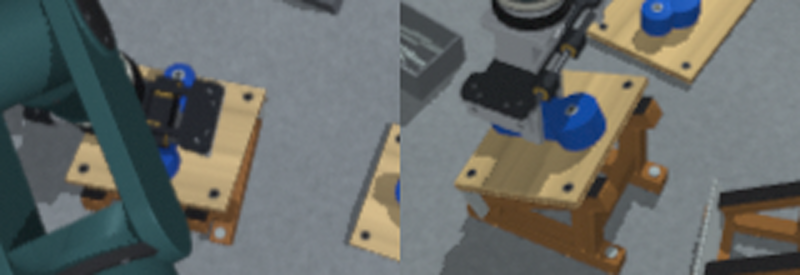

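The panel is tilting as intended, with its far edge dropping towards the ledge. A small shift up the slope will keep the bottom edge clear of the ledge while it finishes going flat.

Request:
{"fn": "carry_out", "kwargs": {
  "motion": "-0.01 0 0 0; -0.02 0 0.01 0; -0.03 0 0.02 0; -0.03 0 0.03 0; -0.03 0 0.04 0; -0.03 0 0.05 0; -0.03 0 0.05 0; -0.03 0 0.05 0"
}}

```text
time: 13.75
tool_pos: [0.5401, 0.3111, 0.1229]
ee_rot: [-3.141, -0.006, -0.198]
wrist_force: [7.0, -3.9, 3.4]
width: 0.0336
finger_force: 35.5
```

```bash
python3 to.py .541 .3114 .12 -11.2
```

```text
t 13.75 pos [0.5401 0.3111 0.1229] rpy [-179.95   -0.36  -11.34] w 0.0336 F [ 7.04 -3.85  3.38] T [-0.26 -0.87 -0.06]
share [ 0.006 -0.003  0.02 ] turn -0.0008
```

Request:
{"fn": "carry_out", "kwargs": {
  "motion": "0 0 0.005 0; 0 0 0.01 0; 0 0 0.015 0; 0 0 0.02 0; 0 0 0.025 0; 0 0 0.025 0; 0 0 0.025 0; 0 0 0.025 0"
}}

```text
time: 14.55
tool_pos: [0.539, 0.3113, 0.119]
ee_rot: [-3.141, -0.004, -0.198]
wrist_force: [5.7, -3.3, 3.4]
width: 0.0341
finger_force: 35.0
```

```bash
python3 to.py .541 .3114 .12 -11.2; python3 - <<'E'
from h import *
a=snapshot("top")["image"][140:250,60:220,::-1];b=snapshot("side")["image"][210:320,160:320,::-1]
cv2.imwrite("pics/k.png",cv2.resize(np.hstack([a,b]),None,fx=2.5,fy=2.5,interpolation=cv2.INTER_CUBIC))
E
```

```text
t 14.55 pos [0.539  0.3113 0.119 ] rpy [-179.97   -0.22  -11.32] w 0.0341 F [ 5.73 -3.32  3.4 ] T [-0.15 -0.43 -0.04]
share [ 0.013 -0.003 -0.007] turn -0.0007
```

View pics/k.png

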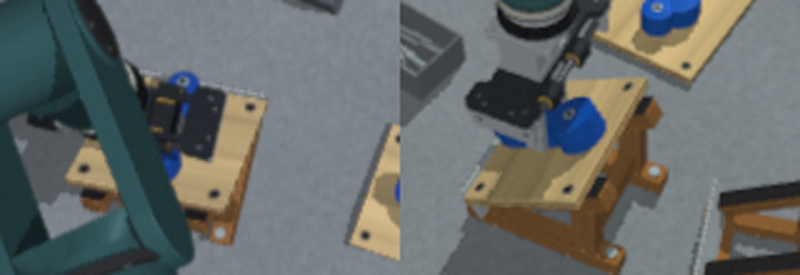

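The ledge now shows as a dotted line just beyond the panel's far edge, about (180,75) to (265,95), so the bottom edge is inside it. The panel is nearly flat. I'll press slightly to find full contact.

Request:
{"fn": "carry_out", "kwargs": {
  "motion": "0 0 0.005 0; 0 0 0.01 0; 0 0 0.015 0; 0 0 0.02 0; 0 0 0.02 0; 0 0 0.02 0; 0 0 0.02 0; 0 0 0.02 0"
}}

```text
time: 15.45
tool_pos: [0.5389, 0.3114, 0.1181]
ee_rot: [-3.141, -0.004, -0.197]
wrist_force: [1.6, -4.7, 11.2]
width: 0.0337
finger_force: 34.9
```

```bash
python3 to.py .541 .3114 .116 -11.2
```

```text
t 15.45 pos [0.5389 0.3114 0.1181] rpy [-179.95   -0.25  -11.31] w 0.0337 F [ 1.57 -4.72 11.21] T [-0.42  0.13 -0.04]
share [ 0.014 -0.003  0.014] turn -0.0006
```

Request:
{"fn": "carry_out", "kwargs": {
  "motion": "0.005 0 0.003 0; 0.01 0 0.006 0; 0.015 0 0.009 0; 0.02 0 0.012 0; 0.025 0 0.014 0; 0.03 0 0.017 0; 0.03 0 0.017 0; 0.03 0 0.017 0"
}}

```text
time: 16.25
tool_pos: [0.541, 0.3126, 0.1171]
ee_rot: [-3.139, -0.001, -0.196]
wrist_force: [-5.9, -0.0, 15.5]
width: 0.0336
finger_force: 34.9
```

```bash
python3 to.py .541 .3114 .116 -11.2
```

```text
t 16.25 pos [0.541  0.3126 0.1171] rpy [-1.7983e+02 -3.0000e-02 -1.1220e+01] w 0.0336 F [-5.950e+00 -1.000e-02  1.547e+01] T [-0.54  1.16 -0.4 ]
share [0.002 0.008 0.007] turn -0.0001
```

Request:
{"fn": "carry_out", "kwargs": {
  "motion": "0.005 0 0.002 0; 0.01 0 0.004 0; 0.015 0 0.006 0; 0.02 0 0.008 0; 0.025 0 0.01 0; 0.03 0 0.012 0; 0.03 0 0.012 0; 0.03 0 0.012 0"
}}

```text
time: 17.05
tool_pos: [0.5417, 0.3127, 0.1168]
ee_rot: [-3.139, 0.007, -0.194]
wrist_force: [-16.8, -0.7, 24.4]
width: 0.0339
finger_force: 34.4
```

```bash
python3 to.py .541 .3114 .116 -11.2
```

```text
t 17.05 pos [0.5417 0.3127 0.1168] rpy [-179.83    0.39  -11.13] w 0.0339 F [-16.79  -0.7   24.42] T [-0.33  2.9  -0.18]
share [-0.003  0.01   0.005] turn 0.0004
```

Request:
{"fn": "carry_out", "kwargs": {
  "motion": "-0.005 0 -0.005 0; -0.01 0 -0.01 0; -0.015 0 -0.015 0; -0.02 0 -0.02 0; -0.025 0 -0.025 0; -0.025 0 -0.025 0; -0.025 0 -0.025 0; -0.025 0 -0.025 0"
}}

```text
time: 17.85
tool_pos: [0.5416, 0.3128, 0.1169]
ee_rot: [-3.138, 0.001, -0.196]
wrist_force: [-3.4, 1.6, 10.0]
width: 0.0335
finger_force: 34.2
```

```bash
python3 to.py .541 .3114 .116 -11.2
```

```text
t 17.85 pos [0.5416 0.3128 0.1169] rpy [-1.7981e+02  5.0000e-02 -1.1210e+01] w 0.0335 F [-3.41  1.62 10.03] T [ 0.09  0.78 -0.24]
share [-0.002  0.01   0.006] turn -0.0001
```

Request:
{"fn": "carry_out", "kwargs": {
  "motion": "0 0 -0.005 0; -0.003 0 -0.01 0; -0.003 0 -0.01 0; -0.003 0 -0.01 0; -0.003 0 -0.01 0; -0.003 0 -0.01 0; -0.003 0 -0.01 0; -0.003 0 -0.01 0"
}}

```text
time: 18.65
tool_pos: [0.5416, 0.3127, 0.1169]
ee_rot: [-3.138, 0.001, -0.196]
wrist_force: [-0.4, 3.1, 6.6]
width: 0.0341
finger_force: 34.2
```

Request:
{"fn": "carry_out", "kwargs": {
  "motion": "0 0 0 0; 0 0 0 0; 0 0 0 0; 0 0 0 0; 0 0 0 0; 0 0 0 0; 0 0 0 0; 0 0 0 0",
  "grip": 1
}}

```text
time: 19.45
tool_pos: [0.5424, 0.3106, 0.1163]
ee_rot: [3.141, -0.001, -0.197]
wrist_force: [2.7, -3.0, 5.4]
width: 0.0926
finger_force: 3.0
```

```bash
python3 to.py .541 .3114 .2 -11.2
```

```text
t 19.45 pos [0.5424 0.3106 0.1163] rpy [ 1.7998e+02 -5.0000e-02 -1.1270e+01] w 0.0926 F [ 2.69 -3.05  5.43] T [-0.39 -0.47 -0.05]
share [-0.01  -0.003 -0.558] turn -0.0004
```

Request:
{"fn": "carry_out", "kwargs": {
  "motion": "0 0 -0.02 0; 0 0 -0.05 0; 0 0 -0.1 0; 0 0 -0.18 0; 0 0 -0.3 0; 0 0 -0.45 0; 0 0 -0.6 0; 0 0 -0.75 0"
}}

```text
time: 20.25
tool_pos: [0.5417, 0.3113, 0.2303]
ee_rot: [-3.141, 0.0, -0.196]
wrist_force: [0.1, -0.2, -0.4]
width: 0.0934
finger_force: 0.0
```

Request:
{"fn": "carry_out", "kwargs": {
  "motion": "0 0.1 -0.1 0; 0 0.25 -0.2 0; 0 0.4 -0.3 0; 0 0.55 -0.4 0; -0.2 0.7 -0.4 0; -0.4 0.85 -0.4 0; -0.6 0.95 -0.4 0; -0.8 1 -0.4 0"
}}

```text
time: 21.05
tool_pos: [0.3932, 0.1856, 0.2889]
ee_rot: [3.141, -0.0, -0.198]
wrist_force: [-0.8, 0.6, 0.4]
width: 0.0937
finger_force: 0.0
```

Request:
{"fn": "carry_out", "kwargs": {
  "motion": "0 0.15 0 0; 0 0.3 0 0; 0 0.45 0 0; 0 0.6 0 0; 0 0.75 0 0; 0 0.9 0 0; 0 1 0 0; 0 1 0 0"
}}

```text
time: 21.85
tool_pos: [0.365, 0.0387, 0.2889]
ee_rot: [3.141, -0.0, -0.2]
wrist_force: [-0.4, 0.5, -0.1]
width: 0.094
finger_force: 0.0
```

```bash
python3 - <<'E'
from h import *
from to import show
show()
a=snapshot("top")["image"][150:250,80:190,::-1];b=snapshot("side")["image"][225:325,170:280,::-1]
cv2.imwrite("pics/m.png",cv2.resize(np.hstack([a,b]),None,fx=3.6,fy=3.6,interpolation=cv2.INTER_CUBIC))
E
```

```text
t 21.85 pos [0.365  0.0387 0.2889] rpy [ 1.7997e+02 -3.0000e-02 -1.1450e+01] w 0.094 F [-0.41  0.49 -0.09] T [ 0.03  0.01 -0.04]
```

View pics/m.png

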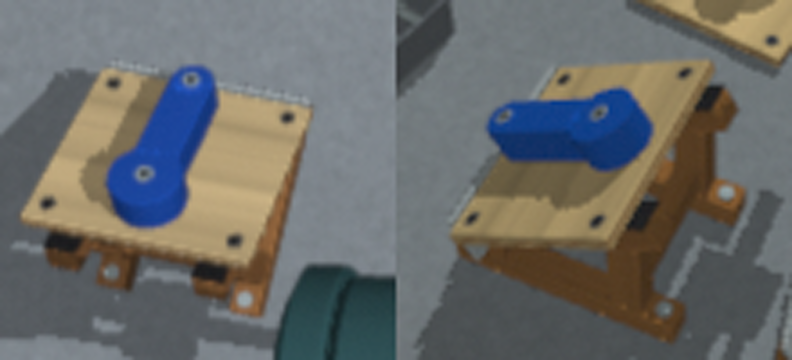

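The final view shows the panel flat on both bearers, with its far edge along the dotted ledge line and the fat end uppermost, towards the robot. Checking the centring and ledge seating by numbers, using panel corners at top-crop pixels (22,218), (247,265), (105,68) and (312,103).

```bash
python3 - <<'E'
from h import *
np.set_printoptions(precision=4,suppress=True)
O=np.array([.592,.3013]);a=np.radians(168.8);U=np.array([np.cos(a),np.sin(a)]);W=np.array([U[1],-U[0]])
s=snapshot("top")
f=lambda P,z:np.c_[(cast(s,P,z)[:,:2]-O)@U,(cast(s,P,z)[:,:2]-O)@W]
c=[c for c in blobs(s,"wood",800) if c[:,0,0].mean()<200]
q=max(c,key=cv2.contourArea)[:,0]; 
h=cv2.approxPolyDP(cv2.convexHull(q),4,True)[:,0]; print(h.tolist())
print("hand bottom",f([[109.2,168.9],[166.7,178.6]],.0654),"top",f([[86.1,210.6],[148.6,223.6]],.1404))
print("expected u bottom -6, top 124")
print("bearer low",f([[118.5,175],[156.5,182]],.055),"up",f([[97,218],[138,226]],.1375))
# ledge top edge, 16 mm proud: line ends
print("ledge", f([[80+105/3.6,150+62/3.6],[80+312/3.6,150+98/3.6]],.055+.0139))
# exposed bearer ends: dark spots under panel's top edge
for k in blobs(s,"dark",8):
    m=k[:,0].mean(0)
    if 85<m[0]<150 and 205<m[1]<235: print("dark",m,f([m],.1375), f([[k[:,0,0].min(),m[1]],[k[:,0,0].max(),m[1]]],.1375)[:,1])
E
```

```text
[[109, 169], [165, 180], [148, 223], [86, 210]]
hand bottom [[-0.005   0.0814]
 [-0.0075 -0.0854]] top [[ 0.1249  0.0828]
 [ 0.1279 -0.0844]]
expected u bottom -6, top 124
bearer low [[ 0.0059  0.0551]
 [ 0.0058 -0.0563]] up [[ 0.1383  0.0514]
 [ 0.1389 -0.0581]]
ledge [[-0.0092  0.0812]
 [-0.0109 -0.0854]]
dark [137.7895 225.1053] [[ 0.1368 -0.057 ]] [-0.0474 -0.0677]
dark [ 97. 217.] [[0.1358 0.052 ]] [0.0622 0.0418]
```

```bash
python3 -c "
from bench import robot
print(robot.close_job())"
```

```text
the job is handed in; nothing more can be done
None
```

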